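# Sort the pastry cutters into their tins

### The arm

A 6-joint arm with a two-finger parallel gripper is mounted at the origin on the work surface. World frame = base frame: x ahead of the robot, y to its left, z up, the work surface at z = 0. Lengths are in m, angles in rad, forces in N, time in s.
With the tool pointing down it reaches from about 0.25 to 0.725 m from the base axis. Payload 4 kg.
Tool frame: the origin (TCP) lies midway between the tips of the shut fingers; the grasp point (between the pads) lies pinch_z behind it (pinch_z is the distance from the TCP to the grasp point, in m); z points along the fingers, y is the direction in which the jaws open and shut (so a half turn about z gives the same grasp; the last joint's range is limited). The gripper opens to 85 mm and grips with 20 to 120 N. Pads are 22 mm wide; open, the fingers measure 114 mm over their backs; the gripper's body (76 mm by 85 mm) begins 54 mm behind the grasp point. The pads swing forward as they close: fully open they stand 13 mm farther back than shut.
Start: joints at [1.322, 0.241, 0.005, 1.335, 0, 1.571], TCP at [0.123, 0.485, 0.231] pointing down, gripper open.
Joint ranges: [-2.72, 2.72], [-1.05, 1.87], [-1.09, 1.28], [-1.99, 2.15], [-1.42, 1.44], [-3.14, 3.14]. Speed limits (rad/s): [2.79, 2.79, 3.14, 3.14, 3.14, 3.14].

### API

Orientations are given as a unit quaternion [x, y, z, w].
In Python, from workcell import * gives the robot as it stands.
- The arm moves only by the tool move_arm, never from a script. Its argument "motion" is a list of rows, each a list of 3 entries, a list of its own where there are three numbers: the finger opening in mm, from 0 to 85.4, then the shift along the tool's x, y, z in units of 50 mm (1.0 is 50 mm), then the turn about the tool's z in units of 6 degrees (1.0 is 6 degrees). In form: [[claw, [dx, dy, dz], roll], ...]. A call has exactly 10 rows; each row is the pose to reach, as a shift and turn from the pose commanded when the call began, along the tool's axes at that moment; what a row does not reach only later rows make up. A row lasts 1/10 s, in which the tool goes at most 50 mm and 8.59 degrees, less where a joint would pass 70% of its speed; a pose out of reach is approached as far as the arm can. A call with a gripper value outside its range is refused whole. The fingers move at their own pace and stop on an object; the grip force is fixed at half the most. Time passes only in rows, so rows that repeat a pose let the fingers close, or fill a call up. It gives the time, the measured TCP pose, the force and the opening at its end, in the units of the state.
- get_obs(): the state, without advancing time (a new reading comes with each control period).
- camera(name): name is "scene" or "top" or "wrist"; returns a dict with "color" (384x512x3 uint8, red, green, blue), "fx", "fy", "cx", "cy" (pixels), "rvec" (rotation vector, rad) and "tvec" (3), from world to camera coordinates, as OpenCV has them; the wrist camera has in their place "mount" (4x4, takes a point from camera to tool coordinates, whose origin is the TCP and whose axes are the flange's). Camera axes: x right, y down, z forward; pixel columns grow to the right and rows downward; lengths in m; the calibration is good to about 2 mm. The wrist camera is an equidistant fisheye: a pixel r from the principal point sees the ray r / f radians off the axis. A picture is of the moment at which its call begins: read the wrist's pose just before it. There is no depth.
- job_done(): hands the job in, once; it reports no verdict.
The state is a dict: "clock": time; "joint_pos": joint angles; "joint_vel": joint speeds; "tau": joint torques, N m; "eef_pos": TCP position; "tool_rot": TCP orientation; "ft_force": force on the tool from outside, world axes, zero at the start; "ft_torque": the same for the moment, N m; "grip_width": finger opening in m.
Only numpy, scipy, OpenCV 4.12 (cv2) and the standard library are available. Lean on these libraries where they do the work, as an engineer would, in place of code of your own. Each camera call takes 0.05 s, during which the arm holds its last target.

### The job

Clear the bakery bench: put the two round pastry cutters into the round tin, the two square ones into the square tin and the oblong one into the long tin. Every cutter must end standing flat on the floor of its tin, none lying on another or on a rim, and let go. Leave the mug and the jar where they are.

Things in the scene. Friction and masses are not known exactly. Their poses are not given: they have to be found in the camera images.
- ring_large_mid (a point): large round pastry cutter: a plain open steel ring standing on the bench, outside diameter 62 mm, wall 3 mm, 40 mm high, open at top and bottom; the point is at its centre, half-way up (20 mm over what it stands on); z is its upright axis
- ring_small_mid (a point): small round pastry cutter: open steel ring, outside diameter 46 mm, wall 3 mm, 40 mm high; the point is at its centre, half-way up; z is its upright axis
- square_large_mid (a point): large square pastry cutter: open square steel frame, 58 x 58 mm outside, wall 3 mm, 40 mm high; the point is at its centre, half-way up; x and y are square to its sides, z upright
- square_small_mid (a point): small square pastry cutter: open square steel frame, 42 x 42 mm outside, wall 3 mm, 40 mm high; the point is at its centre, half-way up; x and y are square to its sides, z upright
- oblong_mid (a point): oblong pastry cutter: open steel frame with straight sides and round ends, 112 mm long (along its x), 40 mm wide (along its y), wall 3 mm, 40 mm high; the point is at its centre, half-way up; z upright
- round_tin: round shallow aluminium tin for the round cutters, fixed to the bench, open on top: outside diameter 166 mm, inside 160 mm, rim 25 mm over the bench, floor 3 mm thick; origin at the centre of its underside, on the bench
- square_tin: square shallow aluminium tin for the square cutters, fixed to the bench, open on top: outside 156 x 156 mm, inside 150 x 150 mm, rim 25 mm over the bench, floor 3 mm thick; origin at the centre of its underside, x and y square to its sides
- long_tin: long narrow shallow aluminium tin for the oblong cutter, fixed to the bench, open on top: outside 176 mm (along its x) by 86 mm (along its y), inside 170 x 80 mm, rim 25 mm over the bench, floor 3 mm thick; origin at the centre of its underside
- mug: bystander: white ceramic mug, 80 mm in diameter and 85 mm high with a handle on its +y side, loose on the bench beyond the tins; origin at the centre of its underside
- jar: bystander: closed amber glass jar with a steel lid, 76 mm in diameter and 100 mm high, loose on the bench beyond the tins; origin at the centre of its underside

How it is judged:
At the end, for the whole second after the job is handed in: Both rings in the round tin, both squares in the square tin, the oblong in the long tin: each flat on the tin's floor (centre 19 to 27 mm over the bench, tilt under 0.1 rad), inside the walls (centre within 60 to 85 mm of the tin's), at rest; mug and jar not moved over 20 mm (horizontal distance between ring_large_mid and round_tin below 0.06 m and z of ring_large_mid in the frame of round_tin between 0.019 and 0.027 m and angle between the z axis of each of ring_large_mid, ring_small_mid and the z axis of round_tin, either way round below 0.1 rad and linear speed of each of ring_large, ring_small, square_large, square_small, oblong below 0.01 m/s and horizontal distance between ring_small_mid and round_tin below 0.065 m and z of ring_small_mid in the frame of round_tin between 0.019 and 0.027 m and horizontal distance between square_large_mid and square_tin below 0.08 m and z of square_large_mid in the frame of square_tin between 0.019 and 0.027 m and angle between the z axis of each of square_large_mid, square_small_mid and the z axis of square_tin, either way round below 0.1 rad and horizontal distance between square_small_mid and square_tin below 0.085 m and z of square_small_mid in the frame of square_tin between 0.019 and 0.027 m and horizontal distance between oblong_mid and long_tin below 0.06 m and z of oblong_mid in the frame of long_tin between 0.019 and 0.027 m and angle between the z axis of oblong_mid and the z axis of long_tin, either way round below 0.1 rad); the robot touches nothing.
It fails at once if the mug is pushed more than 20 mm or tipped (distance of mug from where it was at the start of the episode above 0.02 m or angle between mug's own z axis and vertical above 0.3 rad).
It fails at once if the jar is pushed more than 20 mm or tipped (distance of jar from where it was at the start of the episode above 0.02 m or angle between jar's own z axis and vertical above 0.3 rad).
It also fails if it takes over 112 s, if anything falls off the work surface, if the arm or the gripper's body presses on something with over 40 N, if the wrist force passes 120 N, or if a joint passes its speed limit or range.

## Working session

There is one attempt and no reset: what is moved stays moved. The work goes in short steps, Python scripts to look and compute and a tool call to move; the robot and the scene stay as the last step left them, time stands still between calls to the robot, and variables do not carry over. Pictures are saved under pics/ and viewed, and the job is handed in when it is done.

Besides the shell and the picture viewer there is one more tool, called after "Emit:" by a JSON object that holds its "fn" and its "kwargs", one argument or row to a line. move_arm: Moves the arm, as the interface text tells. Its arguments: {"type":"object","properties":{"motion":{"type":"array","items":{"type":"array"}}},"required":["motion"]}

```bash
ls; mkdir -p pics
python3 - <<'E'
from workcell import *
import cv2,json
o=get_obs(); print(o)
for n in ["scene","top","wrist"]:
    c=camera(n); cv2.imwrite(f"pics/{n}0.png",c["color"][:,:,::-1])
    print(n,{k:(v.tolist() if hasattr(v,'tolist') else v) for k,v in c.items() if k!="color"})
E
```

```text
pics
{'clock': 0.0, 'joint_pos': array([ 1.32203381e+00,  2.41434963e-01,  3.68423809e-03,  1.33524450e+00,
       -3.00959458e-05,  1.57076916e+00]), 'joint_vel': array([-0.00018624,  0.00047368, -0.00031924, -0.00118991,  0.00052845,
       -0.00166893]), 'tau': array([-1.25296236e-03, -3.72313607e+01,  2.52410227e+01,  1.68492511e-02,
        3.37862934e-05,  7.83616116e-06]), 'eef_pos': array([0.12294621, 0.48395704, 0.23038677]), 'tool_rot': array([ 1.24047224e-01,  9.92275706e-01, -1.09282203e-03, -1.21481833e-04]), 'ft_force': array([ 0.02649891, -0.19768507, -0.58663192]), 'ft_torque': array([-0.02547488,  0.00799938,  0.07494242]), 'grip_width': 0.08544368800031385}
scene {'fx': 382.75947518836335, 'fy': 382.75947518836335, 'cx': 256.4562349983361, 'cy': 191.59230802305723, 'rvec': [1.491868837272813, 1.8933561051026138, -0.9099812528397727], 'tvec': [0.14300191974808368, -0.3056267334975644, 1.5010787488593154]}
top {'fx': 435.59337030578746, 'fy': 435.59337030578746, 'cx': 254.49730043215033, 'cy': 191.77636084495643, 'rvec': [2.1716667844476096, -2.1147743439824, 0.2009085086142392], 'tvec': [-0.024017164766159838, 0.5492071743331254, 1.1120385987529666]}
wrist {'fx': 297.3186396354542, 'fy': 297.3186396354542, 'cx': 256.51168433881423, 'cy': 188.42982818506562, 'mount': [[0.0007123430057788042, -0.9576356326791147, -0.287981748711119, 0.07299482316830198], [0.9999991016917577, 0.00035518379908012354, 0.001292462822354297, -0.0012973759006650876], [-0.0011354220010265043, -0.2879824106915923, 0.9576350254398276, -0.14220960833858992], [0.0, 0.0, 0.0, 1.0]]}
```

View pics/top0.png

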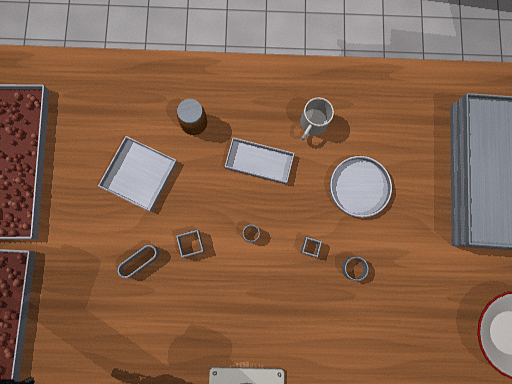

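View pics/scene0.png

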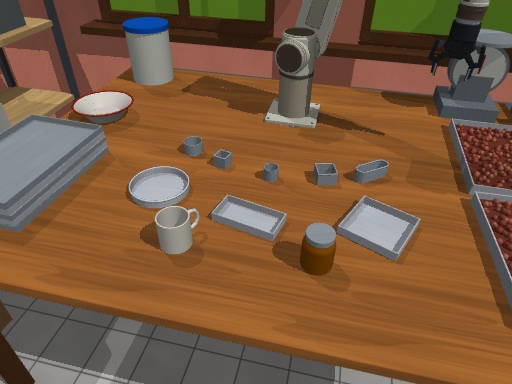

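View pics/wrist0.png

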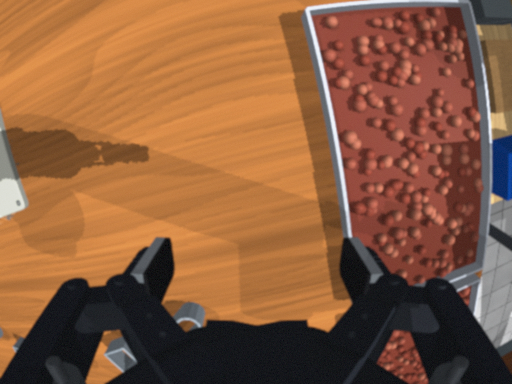

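The top view shows all five cutters: the oblong at about (137,261), large square (190,243), small ring (251,233), small square (312,247) and large ring (355,268). The tins are at about (138,174), (260,161) and (361,186). The scene view shows the same things from the far side, so I'll enlarge both.

```bash
cat > crop.py <<'E'
import cv2,sys
def crop(src,dst,x0,y0,w,h,s,step=10):
    im=cv2.imread(src)[y0:y0+h,x0:x0+w]
    im=cv2.resize(im,None,fx=s,fy=s,interpolation=cv2.INTER_CUBIC)
    for x in range((x0//step+1)*step,x0+w,step):
        X=int((x-x0+.5)*s); cv2.line(im,(X,0),(X,6),(0,255,255),1); cv2.putText(im,str(x),(X-10,16),0,.35,(0,255,255),1)
    for y in range((y0//step+1)*step,y0+h,step):
        Y=int((y-y0+.5)*s); cv2.line(im,(0,Y),(6,Y),(0,255,255),1); cv2.putText(im,str(y),(8,Y+4),0,.35,(0,255,255),1)
    cv2.imwrite(dst,im)
E
python3 - <<'E'
from crop import crop
crop("pics/top0.png","pics/t_a.png",112,222,100,62,8)
crop("pics/top0.png","pics/t_b.png",235,215,140,75,5.7)
crop("pics/top0.png","pics/t_c.png",92,130,110,85,7)
crop("pics/top0.png","pics/t_d.png",215,130,185,95,4.3)
crop("pics/scene0.png","pics/s_a.png",175,130,110,50,7)
crop("pics/scene0.png","pics/s_b.png",300,150,100,45,8)
crop("pics/scene0.png","pics/s_c.png",120,160,180,90,4.4)
E
```

```text
(no output)
```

View pics/t_a.png

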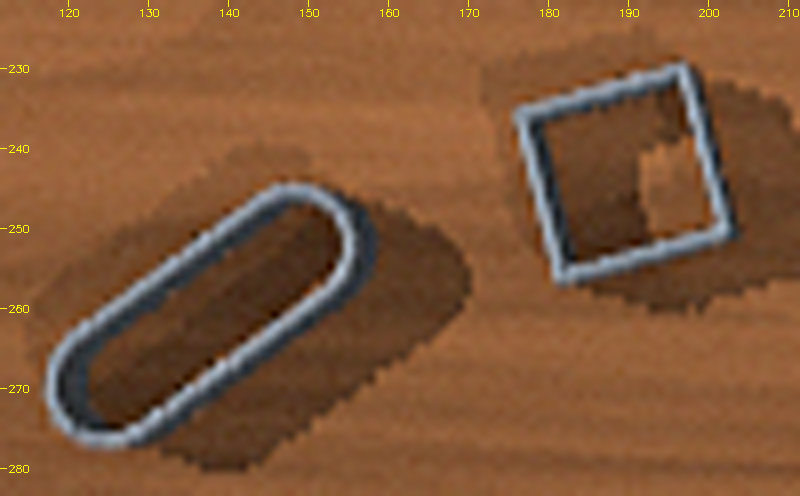

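View pics/t_b.png

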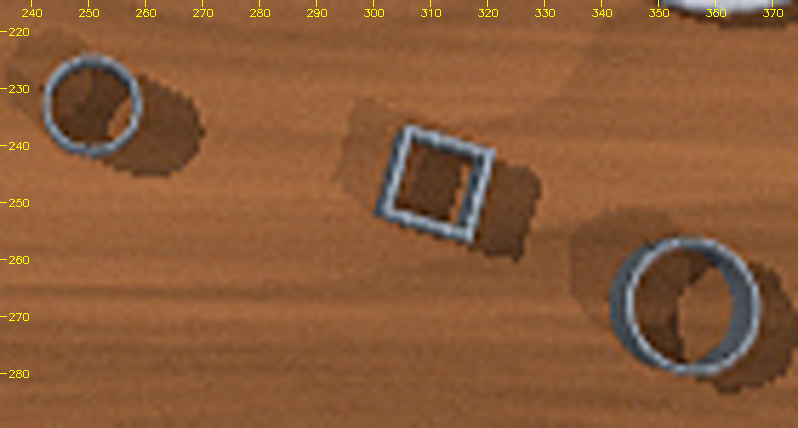

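View pics/t_c.png

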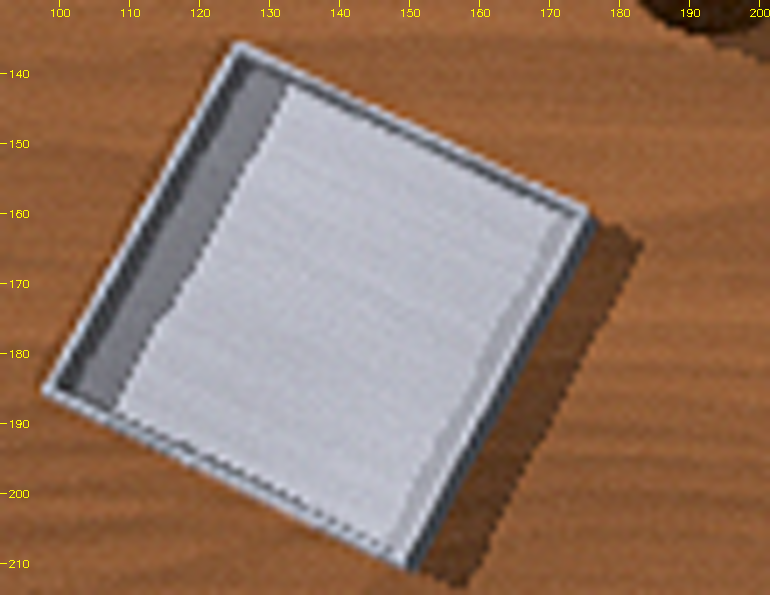

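View pics/t_d.png

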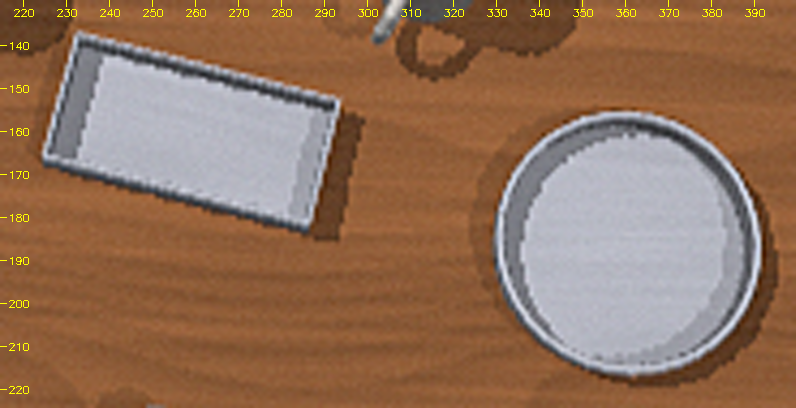

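View pics/s_a.png

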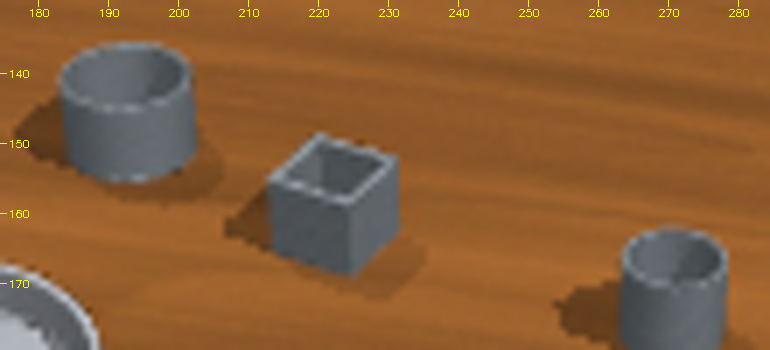

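View pics/s_b.png

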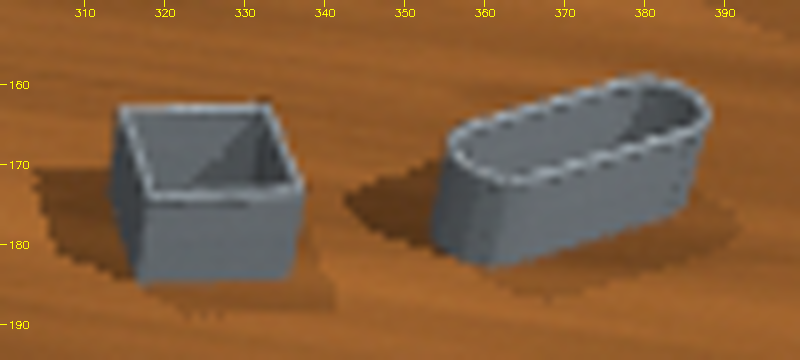

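View pics/s_c.png

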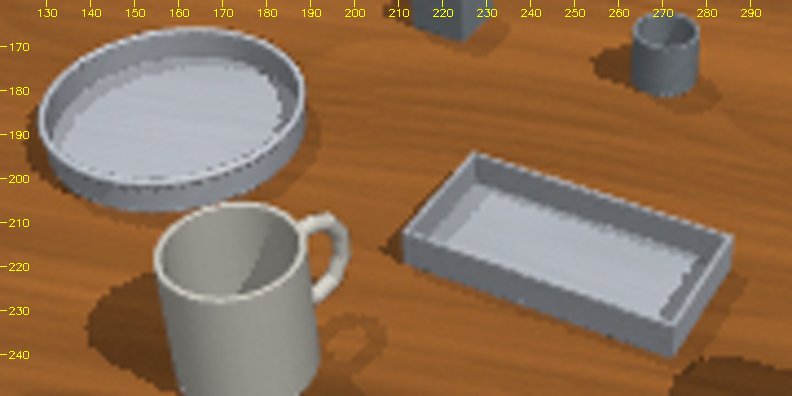

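Rim positions read from the enlarged crops, top camera first:
- **Top, cutters:** oblong end-cap centres (125.3,269.5) and (148.2,252.3). Large square corners (175.9,235), (197.5,229.3), (203.6,251.3) and (181.5,257.3). Small ring centre (250.6,233). Small square corners (305.6,236.3), (321.3,240.6), (317.5,257.5) and (300.3,252.4). Large ring (356.1,268.2).
- **Top, tins:** square corners (125.4,135.2), (176.8,159.1), (150.1,211.2) and (97.5,185.4). Long corners (231.9,136.9), (294,152.8), (287.1,183.9) and (224.3,167.4). Round centre (360.7,186.5).
- **Scene centres:** large ring (192.3,140.5), small ring (270.7,166.4), oblong (371.9,165.8), round tin (158.6,183.8). The square corners are as read in the code below.

```bash
cat > geo.py <<'E'
import numpy as np,cv2
from scipy.optimize import least_squares
C={"scene":(382.75947518836335,256.4562349983361,191.59230802305723,[1.491868837272813,1.8933561051026138,-0.9099812528397727],[0.14300191974808368,-0.3056267334975644,1.5010787488593154]),
"top":(435.59337030578746,254.49730043215033,191.77636084495643,[2.1716667844476096,-2.1147743439824,0.2009085086142392],[-0.024017164766159838,0.5492071743331254,1.1120385987529666])}
def proj(n,P):
    f,cx,cy,r,t=C[n]; K=np.array([[f,0,cx],[0,f,cy],[0,0,1.]])
    return cv2.projectPoints(np.atleast_2d(P).astype(float),np.array(r),np.array(t),K,None)[0][:,0]
def tri(a,b):
    Ps=[]
    for n in("top","scene"):
        f,cx,cy,r,t=C[n]; Ps.append(np.array([[f,0,cx],[0,f,cy],[0,0,1.]])@np.c_[cv2.Rodrigues(np.array(r))[0],t])
    X=cv2.triangulatePoints(*Ps,np.array(a,float),np.array(b,float)); return X[:3,0]/X[3,0]
def back(n,uv,z):
    f,cx,cy,r,t=C[n]; R=cv2.Rodrigues(np.array(r))[0]
    o=-R.T@np.array(t); d=R.T@np.array([(uv[0]-cx)/f,(uv[1]-cy)/f,1]); return o+d*(z-o[2])/d[2]
E
python3 - <<'E'
from geo import *
np.set_printoptions(precision=4,suppress=True)
T=dict(obA=[(125.3,269.5)],obB=[(148.2,252.3)],sqL=[(175.9,235),(197.5,229.25),(203.6,251.25),(181.5,257.25)],rS=[(250.6,233)],
sqS=[(305.6,236.3),(321.3,240.6),(317.5,257.5),(300.3,252.4)],rL=[(356.1,268.2)],
tinS=[(125.4,135.2),(176.8,159.1),(150.1,211.2),(97.5,185.4)],tinL=[(231.9,136.9),(294.0,152.8),(287.1,183.9),(224.3,167.4)],tinR=[(360.7,186.5)])
for k,v in T.items():
    z=.025 if 'tin' in k else .04
    P=np.array([back("top",p,z) for p in v]); c=P.mean(0)
    print(k,c, "scene proj",proj("scene",c)[0])
    if len(v)>1:
        e=np.roll(P,-1,0)-P; print("  sides",np.linalg.norm(e,axis=1)*1e3,"yaw",np.degrees(np.arctan2(e[:,1],e[:,0])))
S=dict(rL=(192.3,140.5),rS=(270.7,166.4),tinR=(158.6,183.8),sqS=tuple(np.mean([(219.9,148.4),(231.6,151.9),(224.5,158.5),(212.8,154.9)],0)),
sqL=tuple(np.mean([(314.25,162.6),(333.25,162.4),(337.4,173.25),(318.25,174.25)],0)),tinL=tuple(np.mean([(227.2,194),(286.1,213.1),(272.9,232.7),(211.1,212.2)],0)),ob=(371.9,165.8))
for k,s in S.items():
    a=np.mean(T.get(k) or [T['obA'][0],T['obB'][0]],0); print("tri",k,tri(a,s))
A=back("top",T['obA'][0],.04);B=back("top",T['obB'][0],.04);d=B-A;print("ob",(A+B)/2,np.linalg.norm(d),np.degrees(np.arctan2(d[1],d[0])))
for n,uv in(("mug",(317,117)),("jar",(190,110))):print(n,back("top",uv,.09))
E
```

```text
obA [0.3381 0.3185 0.04  ] scene proj [380.7559 162.7649]
obB [0.3834 0.2626 0.04  ] scene proj [361.7699 168.3689]
sqL [0.4098 0.1565 0.04  ] scene proj [325.106  168.2034]
  sides [58.0994 59.7826 59.0429 59.859 ] yaw [ -73.4679 -161.9674  106.6231   17.1275]
rS [ 0.4405 -0.002   0.04  ] scene proj [270.6216 166.3229]
sqS [ 0.4088 -0.1619  0.04  ] scene proj [222.1618 153.546 ]
  sides [42.7302 45.3808 46.765  44.5486] yaw [-103.8164  167.2598   75.0351  -17.9009]
rL [ 0.356  -0.2797  0.04  ] scene proj [192.349  140.2891]
tinS [0.5974 0.3087 0.025 ] scene proj [377.9803 222.0076]
  sides [157.6015 158.2524 159.6245 156.0875] yaw [-113.628   156.4087   65.5908  -24.328 ]
tinL [ 0.6415 -0.0208  0.025 ] scene proj [248.016  212.2459]
  sides [176.9413  89.5296 177.014   88.6601] yaw [-103.0642  168.4199   76.6549  -11.6112]
tinR [ 0.576  -0.2992  0.025 ] scene proj [158.9418 181.9535]
tri rL [ 0.356  -0.2799  0.0392]
tri rS [ 0.4405 -0.0019  0.0398]
tri tinR [ 0.5772 -0.3007  0.019 ]
tri sqS [ 0.4087 -0.1618  0.0404]
tri sqL [0.4096 0.1574 0.0403]
tri tinL [ 0.6414 -0.0194  0.0229]
tri ob [0.3607 0.2915 0.0391]
ob [0.3607 0.2906 0.04  ] 0.07197665881147802 -50.9196628003266
mug [ 0.7472 -0.1688  0.09  ]
jar [0.7555 0.1664 0.09  ]
```

Triangulated rim heights are 39–40 mm for the cutters and 19–23 mm for the tins. That fits the stated 40 and 25 mm, and the side lengths agree too. The planning helper turns a target (x, y, z, jaw angle) into tool shifts.

```bash
cat > plan.py <<'E'
import sys,numpy as np
from workcell import *
from scipy.spatial.transform import Rotation as R
def plan(x,y,z,jaw=None):
    o=get_obs(); Rt=R.from_quat(o["tool_rot"]).as_matrix()
    d=Rt.T@(np.array([x,y,z])-o["eef_pos"])
    j=np.degrees(np.arctan2(Rt[1,1],Rt[0,1]))
    t=0 if jaw is None else ((j-jaw+90)%180-90)
    print("t %.2f pos"%o["clock"],o["eef_pos"].round(4),"jaw %.1f"%j,"w %.1f"%(o["grip_width"]*1e3),"j6 %.2f"%o["joint_pos"][5],"F",o["ft_force"].round(1))
    print("shift units",(d/.05).round(3),"roll %.2f (=%.1f deg)"%(t/6,t))
if __name__=="__main__": plan(*map(float,sys.argv[1:]))
E
python3 plan.py 0.3607 0.291 0.10 39.1
python3 -c "
import workcell;print([ (k,getattr(workcell,k)) for k in dir(workcell) if 'pinch' in k.lower()],[k for k in dir(workcell) if k[0]!='_'])"
```

```text
t 0.15 pos [0.123  0.4842 0.2306] jaw 75.7 w 85.4 j6 1.57 F [ 0.5 -0.3  0.5]
shift units [-5.559 -2.57   2.616] roll 6.11 (=36.6 deg)
[('pinch_z', 0.0187)] ['Unreachable', 'camera', 'get_obs', 'job_done', 'pinch_z']
```

Emit:
{"fn": "move_arm", "kwargs": {
  "motion": [
    [85,[-1.0,-0.45,0.45],1.2],
    [85,[-2.0,-0.9,0.9],2.4],
    [85,[-2.9,-1.3,1.35],3.6],
    [85,[-3.8,-1.75,1.8],4.8],
    [85,[-4.7,-2.2,2.2],6.1],
    [85,[-5.56,-2.57,2.6],6.1],
    [85,[-5.56,-2.57,2.6],6.1],
    [85,[-5.56,-2.57,2.6],6.1],
    [85,[-5.56,-2.57,2.6],6.1],
    [85,[-5.56,-2.57,2.6],6.1]
  ]
}}

```text
clock: 1.15
eef_pos: [0.3605, 0.2923, 0.1016]
tool_rot: [0.429, 0.903, 0.0, -0.0]
ft_force: [-0.8, 0.5, -0.3]
grip_width: 0.0852
```

```bash
python3 plan.py 0.3607 0.291 0.014 39.1; python3 -c "
from workcell import *;import cv2
cv2.imwrite('pics/w1.png',camera('wrist')['color'][:,:,::-1])"
```

```text
t 1.15 pos [0.3605 0.2923 0.1016] jaw 39.2 w 85.2 j6 1.57 F [-0.8  0.5 -0.3]
shift units [-0.023 -0.014  1.753] roll 0.02 (=0.1 deg)
```

View pics/w1.png

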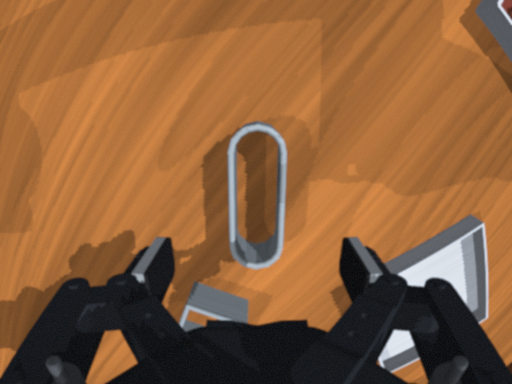

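The wrist view shows the oblong upright and centred between the fingers, at columns 228–287 and rows 123–268. I'll check that against the prediction from my measured pose.

```bash
cat > wp.py <<'E'
import numpy as np
from workcell import *
from scipy.spatial.transform import Rotation as R
M=np.array([[0.0007123430057788042,-0.9576356326791147,-0.287981748711119,0.07299482316830198],[0.9999991016917577,0.00035518379908012354,0.001292462822354297,-0.0012973759006650876],[-0.0011354220010265043,-0.2879824106915923,0.9576350254398276,-0.14220960833858992],[0,0,0,1]])
def wproj(P,o=None):
    o=o or get_obs(); p=R.from_quat(o["tool_rot"]).as_matrix().T@(np.array(P)-o["eef_pos"])
    c=np.linalg.inv(M)@np.r_[p,1]; c=c[:3]; th=np.arctan2(np.hypot(c[0],c[1]),c[2]); u=c[:2]/np.hypot(c[0],c[1])
    return (297.3186*th*u+[256.51,188.43]).round(1)
E
python3 -c "
from wp import *
c=np.array([.3607,.291]);d=np.array([np.cos(np.radians(-50.9)),np.sin(np.radians(-50.9))])
for s in(-.056,.056):print(wproj([*(c+s*d),.04]))
print(wproj([*c,.04]))"
```

```text
[257.  128.3]
[256.5 270.7]
[256.8 205.5]
```

The prediction (rows 128–271) agrees to about 3 mm along the length, which doesn't affect the grasp. Descending and gripping.

Emit:
{"fn": "move_arm", "kwargs": {
  "motion": [
    [85,[0,0,0.4],0],
    [85,[0,0,0.8],0],
    [85,[0,0,1.2],0],
    [85,[0,0,1.5],0],
    [85,[0,0,1.7],0],
    [85,[0,0,1.75],0],
    [60,[0,0,1.75],0],
    [30,[0,0,1.75],0],
    [30,[0,0,1.75],0],
    [30,[0,0,1.75],0]
  ]
}}

```text
clock: 2.2
eef_pos: [0.3618, 0.2923, 0.0149]
tool_rot: [0.429, 0.903, 0.001, 0.001]
ft_force: [0.1, -0.6, 4.3]
grip_width: 0.0391
```

Emit:
{"fn": "move_arm", "kwargs": {
  "motion": [
    [30,[0,0,0],0],
    [30,[0,0,0],0],
    [30,[0,0,0],0],
    [30,[0,0,-0.2],0],
    [30,[0,0,-0.5],0],
    [30,[0,0,-0.8],0],
    [30,[0,0,-1.1],0],
    [30,[0,0,-1.4],0],
    [30,[0,0,-1.4],0],
    [30,[0,0,-1.4],0]
  ]
}}

```text
clock: 3.2
eef_pos: [0.3609, 0.2915, 0.0839]
tool_rot: [0.429, 0.903, 0.0, 0.0]
ft_force: [-0.7, 0.1, -1.8]
grip_width: 0.0388
```

```bash
python3 plan.py 0.6415 -0.0205 0.085 -13.2; python3 -c "
from workcell import *;import cv2
cv2.imwrite('pics/w2.png',camera('wrist')['color'][:,:,::-1])"
```

```text
t 3.20 pos [0.3609 0.2915 0.0839] jaw 39.1 w 38.8 j6 1.57 F [-0.7  0.1 -1.8]
shift units [-8.382  0.414 -0.022] roll 8.72 (=52.3 deg)
```

View pics/w2.png

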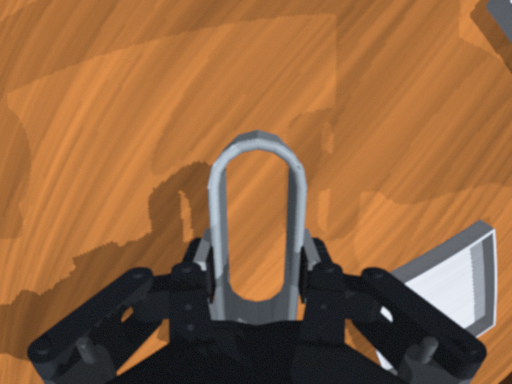

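The oblong is held square at 38.8 mm and visibly lifted. Carrying it to the long tin.

Emit:
{"fn": "move_arm", "kwargs": {
  "motion": [
    [30,[-0.5,0.02,0],0.5],
    [30,[-1.3,0.06,0],1.4],
    [30,[-2.2,0.1,0],2.3],
    [30,[-3.1,0.15,0],3.2],
    [30,[-4.0,0.2,0],4.1],
    [30,[-4.9,0.25,0],5.1],
    [30,[-5.8,0.3,0],6.1],
    [30,[-6.7,0.34,0],7.1],
    [30,[-7.6,0.38,0],8.1],
    [30,[-8.38,0.41,0],8.7]
  ]
}}

```text
clock: 4.25
eef_pos: [0.6416, -0.0225, 0.082]
tool_rot: [0.784, 0.62, -0.001, -0.001]
ft_force: [0.8, 0.7, -0.6]
grip_width: 0.0391
```

Emit:
{"fn": "move_arm", "kwargs": {
  "motion": [
    [30,[0,0,0],0],
    [30,[0,0,0],0],
    [30,[0,0,0.3],0],
    [30,[0,0,0.3],0],
    [30,[0,0,0.3],0],
    [30,[0,0,0.3],0],
    [30,[0,0,0.3],0],
    [30,[0,0,0.3],0],
    [30,[0,0,0.3],0],
    [30,[0,0,0.3],0]
  ]
}}

```text
clock: 5.25
eef_pos: [0.6414, -0.0204, 0.069]
tool_rot: [0.783, 0.622, 0.0, 0.0]
ft_force: [-0.5, 0.5, -0.0]
grip_width: 0.0389
```

```bash
python3 plan.py 0.6415 -0.0205 0.018 -13.2; python3 -c "
from workcell import *;import cv2
cv2.imwrite('pics/w3.png',camera('wrist')['color'][:,:,::-1])
from wp import *
for s in(-88,88):
  for t in(-43,43):
    a=np.radians(76.8);print(wproj([.6415+(s*np.cos(a)-t*np.sin(a))/1e3,-.0205+(s*np.sin(a)+t*np.cos(a))/1e3,.025]))"
```

```text
t 5.25 pos [ 0.6414 -0.0204  0.069 ] jaw -13.1 w 38.9 j6 1.77 F [-0.5  0.5 -0. ]
shift units [-1.000e-03  2.000e-03  1.021e+00] roll 0.02 (=0.1 deg)
[310.5 312.3]
[204.6 312.3]
[327.6  80. ]
[189.9  79.3]
```

View pics/w3.png

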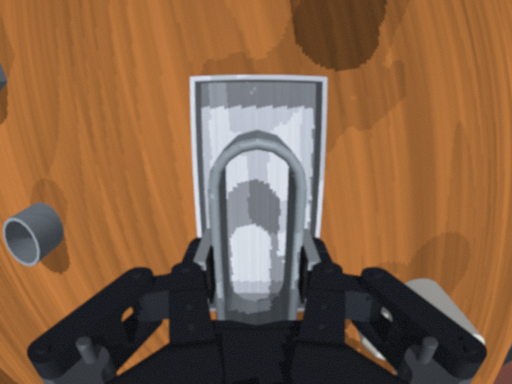

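The tin's far rim is at (190,77)–(327,77), which matches the prediction, and the oblong is centred in it. Lowering and releasing.

Emit:
{"fn": "move_arm", "kwargs": {
  "motion": [
    [30,[0,0,0.3],0],
    [30,[0,0,0.6],0],
    [30,[0,0,0.85],0],
    [30,[0,0,0.95],0],
    [30,[0,0,1.0],0],
    [30,[0,0,1.02],0],
    [30,[0,0,1.02],0],
    [48,[0,0,1.02],0],
    [48,[0,0,1.02],0],
    [48,[0,0,1.02],0]
  ]
}}

```text
clock: 6.3
eef_pos: [0.6418, -0.0204, 0.0184]
tool_rot: [0.783, 0.622, 0.0, 0.0]
ft_force: [-0.5, 0.1, -0.3]
grip_width: 0.0477
```

Emit:
{"fn": "move_arm", "kwargs": {
  "motion": [
    [48,[0,0,0],0],
    [48,[0,0,0],0],
    [48,[0,0,-0.2],0],
    [48,[0,0,-0.6],0],
    [50,[0,0,-1.1],0],
    [70,[0,0,-1.7],0],
    [85,[0,0,-1.7],0],
    [85,[0,0,-1.7],0],
    [85,[0,0,-1.7],0],
    [85,[0,0,-1.7],0]
  ]
}}

```text
clock: 7.3
eef_pos: [0.6403, -0.0204, 0.1014]
tool_rot: [0.783, 0.622, -0.001, -0.001]
ft_force: [-0.3, -0.6, 0.1]
grip_width: 0.0851
```

```bash
python3 plan.py 0.41 0.157 0.085 17; python3 -c "
from workcell import *;import cv2
cv2.imwrite('pics/w4.png',camera('wrist')['color'][:,:,::-1])"
```

```text
t 7.30 pos [ 0.6403 -0.0204  0.1014] jaw -13.1 w 85.1 j6 1.77 F [-0.3 -0.6  0.1]
shift units [ 2.416 -5.286  0.341] roll -5.01 (=-30.1 deg)
```

View pics/w4.png

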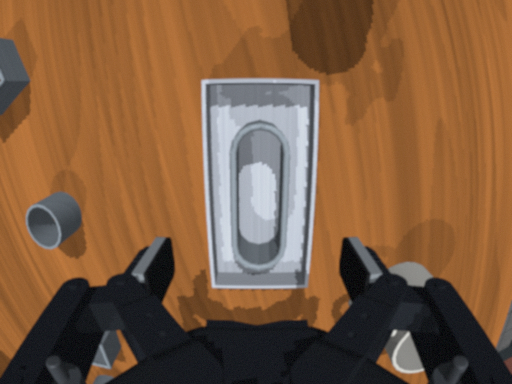

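The oblong stands flat and centred in its tin, with its rim at columns 230–290 and rows 122–272. Next is the large square.

Emit:
{"fn": "move_arm", "kwargs": {
  "motion": [
    [85,[0.25,-0.6,0],-0.6],
    [85,[0.6,-1.3,0],-1.2],
    [85,[0.95,-2.0,0],-1.9],
    [85,[1.3,-2.8,0],-2.6],
    [85,[1.65,-3.6,0],-3.4],
    [85,[2.0,-4.4,0],-4.2],
    [85,[2.3,-5.0,0],-5.0],
    [85,[2.42,-5.29,0],-5.0],
    [85,[2.42,-5.29,0.2],-5.0],
    [85,[2.42,-5.29,0.2],-5.0]
  ]
}}

```text
clock: 8.35
eef_pos: [0.4108, 0.1568, 0.0916]
tool_rot: [0.595, 0.803, -0.001, -0.0]
ft_force: [0.2, -0.8, 0.3]
grip_width: 0.0849
```

```bash
python3 plan.py 0.41 0.157 0.011 17; python3 -c "
from workcell import *;import cv2
cv2.imwrite('pics/w5.png',camera('wrist')['color'][:,:,::-1])
from wp import *
for s,t in((-29,-29),(29,-29),(29,29),(-29,29)):
    a=np.radians(17);print(wproj([.41+(s*np.cos(a)-t*np.sin(a))/1e3,.157+(s*np.sin(a)+t*np.cos(a))/1e3,.04]))"
```

```text
t 8.35 pos [0.4108 0.1568 0.0916] jaw 16.9 w 84.9 j6 1.64 F [ 0.2 -0.8  0.3]
shift units [ 0.01  -0.011  1.612] roll -0.02 (=-0.1 deg)
[217.1 244.1]
[295.8 244. ]
[299.4 166.8]
[213.2 166.9]
```

View pics/w5.png

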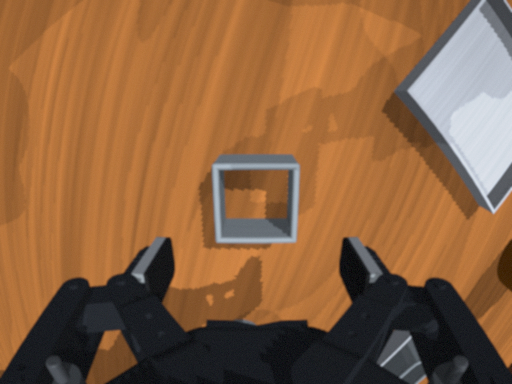

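The square's corners at (213,164), (299,163), (297,242) and (217,243) match the prediction, so I'll grasp.

Emit:
{"fn": "move_arm", "kwargs": {
  "motion": [
    [85,[0,0,0.4],0],
    [85,[0,0,0.8],0],
    [85,[0,0,1.2],0],
    [85,[0,0,1.45],0],
    [85,[0,0,1.58],0],
    [85,[0,0,1.6],0],
    [70,[0,0,1.6],0],
    [48,[0,0,1.6],0],
    [48,[0,0,1.6],0],
    [48,[0,0,1.6],0]
  ]
}}

```text
clock: 9.4
eef_pos: [0.412, 0.1574, 0.0138]
tool_rot: [0.595, 0.804, 0.001, 0.001]
ft_force: [-0.2, -0.3, 5.0]
grip_width: 0.0569
```

Emit:
{"fn": "move_arm", "kwargs": {
  "motion": [
    [48,[0,0,0],0],
    [48,[0,0,0],0],
    [48,[0,0,-0.2],0],
    [48,[0,0,-0.5],0],
    [48,[0,0,-0.8],0],
    [48,[0,0,-1.1],0],
    [48,[0,0,-1.4],0],
    [48,[0,0,-1.4],0],
    [48,[0,0,-1.4],0],
    [48,[0,0,-1.4],0]
  ]
}}

```text
clock: 10.4
eef_pos: [0.4102, 0.157, 0.0821]
tool_rot: [0.595, 0.804, -0.001, -0.0]
ft_force: [-0.5, -0.3, -1.2]
grip_width: 0.0568
```

```bash
python3 -c "
import numpy as np;a=np.radians(66);print(.597-.036*np.cos(a),.3087-.036*np.sin(a),.597+.04*np.cos(a),.3087+.04*np.sin(a))"; python3 plan.py 0.5824 0.2758 0.08 -24
```

```text
0.5823574808492712 0.2758123635248663 0.613269465723032 0.345241818305704
t 10.40 pos [0.4102 0.157  0.0821] jaw 16.9 w 56.8 j6 1.64 F [-0.5 -0.3 -1.2]
shift units [1.269 3.987 0.035] roll 6.82 (=40.9 deg)
```

Emit:
{"fn": "move_arm", "kwargs": {
  "motion": [
    [48,[0.08,0.25,0],0.5],
    [48,[0.25,0.8,0],1.3],
    [48,[0.45,1.4,0],2.2],
    [48,[0.65,2.0,0],3.2],
    [48,[0.85,2.6,0],4.2],
    [48,[1.0,3.2,0],5.2],
    [48,[1.15,3.65,0],6.0],
    [48,[1.25,3.9,0],6.6],
    [48,[1.27,3.99,0],6.8],
    [48,[1.27,3.99,0],6.8]
  ]
}}

```text
clock: 11.4
eef_pos: [0.5828, 0.2759, 0.0813]
tool_rot: [0.838, 0.546, -0.001, -0.0]
ft_force: [-0.9, 0.2, -1.7]
grip_width: 0.0568
```

```bash
python3 plan.py 0.5824 0.2758 0.0155 -24; python3 -c "
from workcell import *;import cv2
cv2.imwrite('pics/w6.png',camera('wrist')['color'][:,:,::-1])
from wp import *
for s,t in((-78,-78),(78,-78),(78,78),(-78,78)):
    a=np.radians(-24);print(wproj([.597+(s*np.cos(a)-t*np.sin(a))/1e3,.3087+(s*np.sin(a)+t*np.cos(a))/1e3,.025]))"
```

```text
t 11.40 pos [0.5828 0.2759 0.0813] jaw -23.8 w 56.8 j6 2.43 F [-0.9  0.2 -1.7]
shift units [-1.000e-03 -4.000e-03  1.315e+00] roll 0.03 (=0.2 deg)
[159.2 254.2]
[355.7 254.9]
[372.1  48.1]
[144.9  46.7]
```

View pics/w6.png

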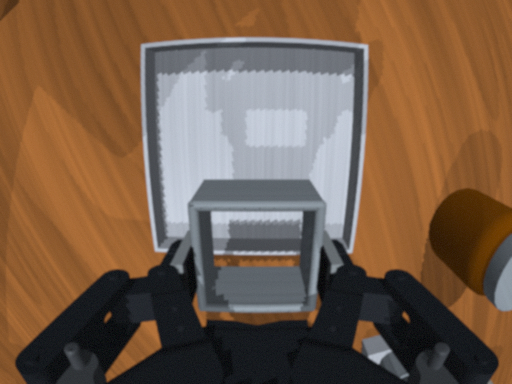

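The tin's corners at (141,44), (368,46), (352,252) and (156,252) agree to about 3 px (2–3 mm), within the 10 mm clearance. Lowering.

Emit:
{"fn": "move_arm", "kwargs": {
  "motion": [
    [48,[0,0,0.4],0],
    [48,[0,0,0.8],0],
    [48,[0,0,1.1],0],
    [48,[0,0,1.25],0],
    [48,[0,0,1.3],0],
    [48,[0,0,1.31],0],
    [48,[0,0,1.31],0],
    [66,[0,0,1.31],0],
    [66,[0,0,1.31],0],
    [66,[0,0,1.31],0]
  ]
}}

```text
clock: 12.45
eef_pos: [0.5838, 0.2764, 0.018]
tool_rot: [0.838, 0.546, 0.001, 0.0]
ft_force: [-0.6, -0.4, 0.5]
grip_width: 0.0658
```

Emit:
{"fn": "move_arm", "kwargs": {
  "motion": [
    [66,[0,0,0],0],
    [66,[0,0,0],0],
    [66,[0,0,-0.2],0],
    [66,[0,0,-0.6],0],
    [66,[0,0,-1.1],0],
    [66,[0,0,-1.7],0],
    [66,[0,0,-1.7],0],
    [66,[0,0,-1.7],0],
    [66,[0,0,-1.7],0],
    [66,[0,0,-1.7],0]
  ]
}}

```text
clock: 13.45
eef_pos: [0.5824, 0.2756, 0.1009]
tool_rot: [0.838, 0.546, -0.001, -0.0]
ft_force: [-0.1, -0.3, -0.1]
grip_width: 0.0661
```

```bash
python3 plan.py 0.4088 -0.162 0.085 -14.5; python3 -c "
from workcell import *;import cv2
cv2.imwrite('pics/w7.png',camera('wrist')['color'][:,:,::-1])"
```

```text
t 13.45 pos [0.5824 0.2756 0.1009] jaw -23.9 w 66.1 j6 2.43 F [-0.1 -0.3 -0.1]
shift units [-9.408  0.366  0.337] roll -1.56 (=-9.4 deg)
```

View pics/w7.png

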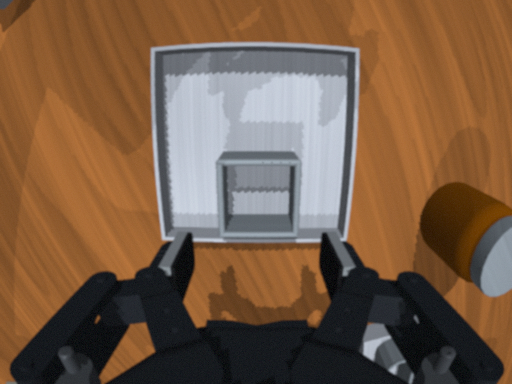

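The large square stands in the tin near the near wall, with its rim at (216–300, 152–237). Now the small square.

Emit:
{"fn": "move_arm", "kwargs": {
  "motion": [
    [66,[-0.5,0.02,0],-0.1],
    [66,[-1.4,0.05,0],-0.3],
    [85,[-2.4,0.1,0],-0.5],
    [85,[-3.4,0.13,0],-0.7],
    [85,[-4.4,0.17,0],-0.9],
    [85,[-5.4,0.2,0],-1.1],
    [85,[-6.4,0.25,0],-1.3],
    [85,[-7.4,0.3,0],-1.5],
    [85,[-8.4,0.33,0.1],-1.5],
    [85,[-9.3,0.36,0.2],-1.5]
  ]
}}

```text
clock: 14.5
eef_pos: [0.4104, -0.1582, 0.0919]
tool_rot: [0.793, 0.61, -0.0, -0.0]
ft_force: [0.5, -0.7, 0.4]
grip_width: 0.085
```

Emit:
{"fn": "move_arm", "kwargs": {
  "motion": [
    [85,[-0.05,0,0],0],
    [85,[-0.08,0,0],0],
    [85,[-0.1,0,0],0],
    [85,[-0.1,0,0],0],
    [85,[-0.1,0,0],0],
    [85,[-0.1,0,0],0],
    [85,[-0.1,0,0],0],
    [85,[-0.1,0,0],0],
    [85,[-0.1,0,0],0],
    [85,[-0.1,0,0],0]
  ]
}}

```text
clock: 15.5
eef_pos: [0.4104, -0.1613, 0.0923]
tool_rot: [0.793, 0.61, -0.0, -0.0]
ft_force: [0.7, 0.1, 0.2]
grip_width: 0.0855
```

```bash
python3 plan.py 0.4088 -0.162 0.0135 -14.5; python3 -c "
from workcell import *;import cv2
cv2.imwrite('pics/w8.png',camera('wrist')['color'][:,:,::-1])
from wp import *
for s,t in((-21,-21),(21,-21),(21,21),(-21,21)):
    a=np.radians(-14.5);print(wproj([.4088+(s*np.cos(a)-t*np.sin(a))/1e3,-.162+(s*np.sin(a)+t*np.cos(a))/1e3,.04]))
from crop import crop
crop('pics/w8.png','pics/w8c.png',190,130,140,120,5)"
```

```text
t 15.50 pos [ 0.4104 -0.1613  0.0923] jaw -14.9 w 85.5 j6 1.46 F [0.7 0.1 0.2]
shift units [-0.022 -0.028  1.576] roll -0.06 (=-0.4 deg)
[227.3 236.8]
[285.  236.5]
[286.6 180.7]
[224.9 181. ]
```

View pics/w8c.png

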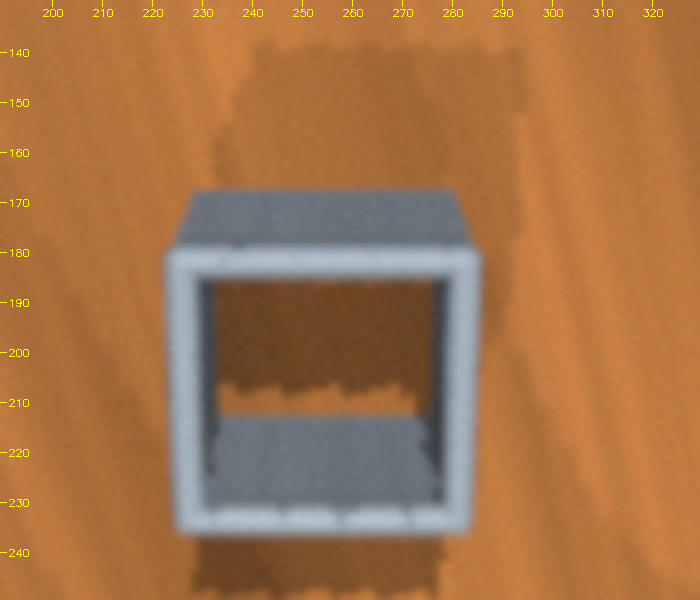

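The small square is square to the jaws at columns 222–285, within 2 px of the prediction. Grasping.

Emit:
{"fn": "move_arm", "kwargs": {
  "motion": [
    [85,[0,-0.04,0.4],0],
    [85,[0,-0.04,0.8],0],
    [85,[-0.02,-0.04,1.2],0],
    [85,[-0.02,-0.04,1.45],0],
    [85,[-0.02,-0.04,1.55],0],
    [85,[-0.02,-0.04,1.57],0],
    [60,[-0.02,-0.04,1.57],0],
    [32,[-0.02,-0.04,1.57],0],
    [32,[-0.02,-0.04,1.57],0],
    [32,[-0.02,-0.04,1.57],0]
  ]
}}

```text
clock: 16.55
eef_pos: [0.4091, -0.1621, 0.0147]
tool_rot: [0.793, 0.61, 0.001, 0.001]
ft_force: [-0.2, 0.4, 5.0]
grip_width: 0.041
```

Emit:
{"fn": "move_arm", "kwargs": {
  "motion": [
    [32,[0,0,0],0],
    [32,[0,0,0],0],
    [32,[0,0,-0.2],0],
    [32,[0,0,-0.5],0],
    [32,[0,0,-0.8],0],
    [32,[0,0,-1.1],0],
    [32,[0,0,-1.4],0],
    [32,[0,0,-1.6],0],
    [32,[0,0,-1.6],0],
    [32,[0,0,-1.6],0]
  ]
}}

```text
clock: 17.55
eef_pos: [0.4081, -0.1617, 0.0937]
tool_rot: [0.793, 0.61, 0.0, 0.0]
ft_force: [-0.1, 0.8, -0.4]
grip_width: 0.0407
```

```bash
python3 plan.py 0.613 0.345 0.092 -24
```

```text
t 17.55 pos [ 0.4081 -0.1617  0.0937] jaw -14.8 w 40.7 j6 1.45 F [-0.1  0.8 -0.4]
shift units [10.845  1.364  0.035] roll 1.53 (=9.2 deg)
```

Emit:
{"fn": "move_arm", "kwargs": {
  "motion": [
    [32,[0.5,0.06,0],0.1],
    [32,[1.3,0.16,0],0.2],
    [32,[2.2,0.28,0],0.3],
    [32,[3.1,0.4,0],0.5],
    [32,[4.0,0.5,0],0.7],
    [32,[4.9,0.62,0],0.9],
    [32,[5.8,0.73,0],1.1],
    [32,[6.7,0.84,0],1.3],
    [32,[7.6,0.96,0],1.5],
    [32,[8.5,1.07,0],1.5]
  ]
}}

```text
clock: 18.55
eef_pos: [0.5686, 0.2369, 0.0922]
tool_rot: [0.838, 0.546, -0.001, -0.0]
ft_force: [-0.4, -0.6, -1.1]
grip_width: 0.0412
```

Emit:
{"fn": "move_arm", "kwargs": {
  "motion": [
    [32,[0.7,0.1,0],0],
    [32,[1.4,0.2,0],0],
    [32,[1.9,0.24,0],0],
    [32,[2.2,0.28,0],0],
    [32,[2.34,0.29,0],0],
    [32,[2.34,0.29,0],0],
    [32,[2.34,0.29,0],0],
    [32,[2.34,0.29,0],0],
    [32,[2.34,0.29,0],0],
    [32,[2.34,0.29,0],0]
  ]
}}

```text
clock: 19.55
eef_pos: [0.6295, 0.3359, 0.0943]
tool_rot: [0.838, 0.545, 0.0, 0.0]
ft_force: [1.0, -0.1, -0.3]
grip_width: 0.041
```

```bash
python3 plan.py 0.613 0.345 0.0172 -24; python3 -c "
from workcell import *;import cv2
cv2.imwrite('pics/w9.png',camera('wrist')['color'][:,:,::-1])
from wp import *
for s,t in((-78,-78),(78,-78),(78,78),(-78,78)):
    a=np.radians(-24);print(wproj([.597+(s*np.cos(a)-t*np.sin(a))/1e3,.3087+(s*np.sin(a)+t*np.cos(a))/1e3,.025]))"
```

```text
t 19.55 pos [0.6295 0.3359 0.0943] jaw -23.9 w 41.0 j6 2.48 F [ 1.  -0.1 -0.3]
shift units [ 0.033 -0.377  1.541] roll 0.02 (=0.1 deg)
[156.4 313.7]
[320.5 316.7]
[338.6 149.1]
[131.2 150. ]
```

View pics/w9.png

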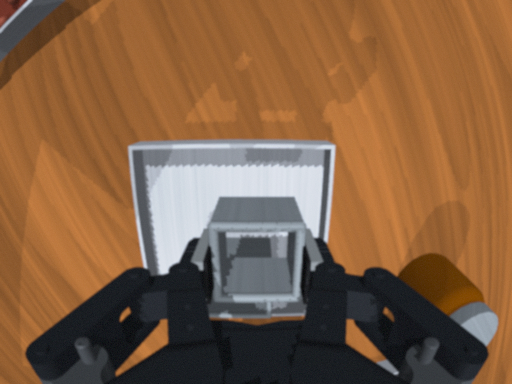

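My second call was in the rotated axes, so the tool is 19 mm off sideways. I'll correct that, then lower.

Emit:
{"fn": "move_arm", "kwargs": {
  "motion": [
    [32,[0.02,-0.2,0],0],
    [32,[0.05,-0.4,0],0],
    [32,[0.05,-0.4,0],0],
    [32,[0.05,-0.4,0.4],0],
    [32,[0.05,-0.4,0.4],0],
    [32,[0.05,-0.4,0.4],0],
    [32,[0.05,-0.4,0.4],0],
    [32,[0.05,-0.4,0.4],0],
    [32,[0.05,-0.4,0.4],0],
    [32,[0.05,-0.4,0.4],0]
  ]
}}

```text
clock: 20.6
eef_pos: [0.6125, 0.3469, 0.0743]
tool_rot: [0.838, 0.546, 0.0, 0.0]
ft_force: [0.3, -0.1, 0.1]
grip_width: 0.041
```

```bash
python3 plan.py 0.614 0.3465 0.0172 -24; python3 -c "
from workcell import *;import cv2
cv2.imwrite('pics/w10.png',camera('wrist')['color'][:,:,::-1])"
```

```text
t 20.60 pos [0.6125 0.3469 0.0743] jaw -23.9 w 41.0 j6 2.50 F [ 0.3 -0.1  0.1]
shift units [0.004 0.031 1.142] roll 0.02 (=0.1 deg)
```

View pics/w10.png

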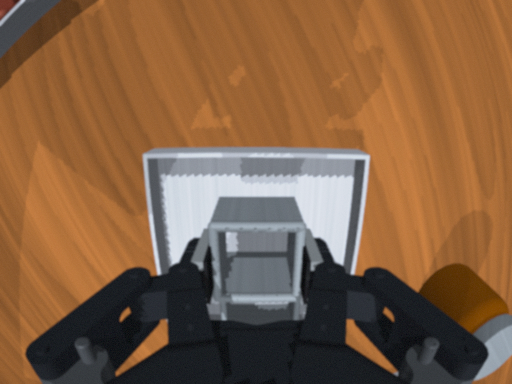

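The small square is now centred between the side walls (columns 145 and 368) and clear of the far wall at row 152. Lowering and releasing.

Emit:
{"fn": "move_arm", "kwargs": {
  "motion": [
    [32,[0,0,0.4],0],
    [32,[0,0,0.8],0],
    [32,[0,0,1.0],0],
    [32,[0,0,1.1],0],
    [32,[0,0,1.13],0],
    [32,[0,0,1.13],0],
    [32,[0,0,1.13],0],
    [50,[0,0,1.13],0],
    [50,[0,0,1.13],0],
    [50,[0,0,1.13],0]
  ]
}}

```text
clock: 21.65
eef_pos: [0.6124, 0.347, 0.0175]
tool_rot: [0.838, 0.546, 0.0, 0.0]
ft_force: [0.4, -0.1, 0.2]
grip_width: 0.05
```

Emit:
{"fn": "move_arm", "kwargs": {
  "motion": [
    [50,[0,0,0],0],
    [50,[0,0,0],0],
    [50,[0,0,-0.2],0],
    [50,[0,0,-0.6],0],
    [50,[0,0,-1.1],0],
    [50,[0,0,-1.6],0],
    [50,[-0.6,0,-1.7],0],
    [50,[-1.2,0,-1.7],0],
    [50,[-1.2,0,-1.7],0],
    [50,[-1.2,0,-1.7],0]
  ]
}}

```text
clock: 22.65
eef_pos: [0.5883, 0.2917, 0.1035]
tool_rot: [0.838, 0.545, 0.001, -0.0]
ft_force: [0.2, 0.5, -0.7]
grip_width: 0.0503
```

```bash
python3 plan.py 0.4405 -0.002 0.1 -27.5; python3 -c "
from workcell import *;import cv2
cv2.imwrite('pics/w11.png',camera('wrist')['color'][:,:,::-1])"
```

```text
t 22.65 pos [0.5883 0.2917 0.1035] jaw -23.9 w 50.3 j6 2.45 F [ 0.2  0.5 -0.7]
shift units [-6.567 -0.322  0.061] roll 0.60 (=3.6 deg)
```

View pics/w11.png

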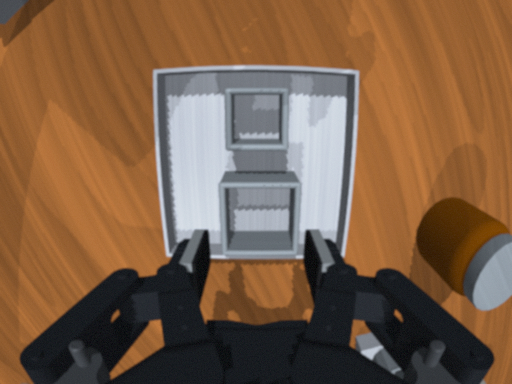

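Both squares stand flat and apart in the square tin, the small one at (257,118) and the large one at (260,212). Now the small ring.

Emit:
{"fn": "move_arm", "kwargs": {
  "motion": [
    [60,[-0.5,-0.02,0],0.1],
    [70,[-1.3,-0.06,0],0.2],
    [85,[-2.2,-0.1,0],0.3],
    [85,[-3.1,-0.15,0],0.4],
    [85,[-4.0,-0.2,0],0.6],
    [85,[-4.9,-0.24,0],0.6],
    [85,[-5.7,-0.28,0],0.6],
    [85,[-6.3,-0.3,0],0.6],
    [85,[-6.57,-0.32,0],0.6],
    [85,[-6.57,-0.32,0],0.6]
  ]
}}

```text
clock: 23.7
eef_pos: [0.4409, -0.0026, 0.1027]
tool_rot: [0.855, 0.518, 0.0, 0.0]
ft_force: [0.8, 0.0, 1.3]
grip_width: 0.085
```

```bash
python3 plan.py 0.4405 -0.002 0.0135 -27.5; python3 -c "
from workcell import *;import cv2
cv2.imwrite('pics/w12.png',camera('wrist')['color'][:,:,::-1])
from wp import *
a=np.radians(-27.5);c,s=np.cos(a),np.sin(a)
for d in(-.023,.023):print(wproj([.4405+d*c,-.002+d*s,.04]),wproj([.4405-d*s,-.002+d*c,.04]))"
```

```text
t 23.70 pos [ 0.4409 -0.0026  0.1027] jaw -27.6 w 85.0 j6 2.05 F [0.8 0.  1.3]
shift units [ 0.005 -0.013  1.784] roll -0.01 (=-0.1 deg)
[225.3 204.4] [256.6 232.9]
[287.9 204.4] [256.6 173.9]
```

View pics/w12.png

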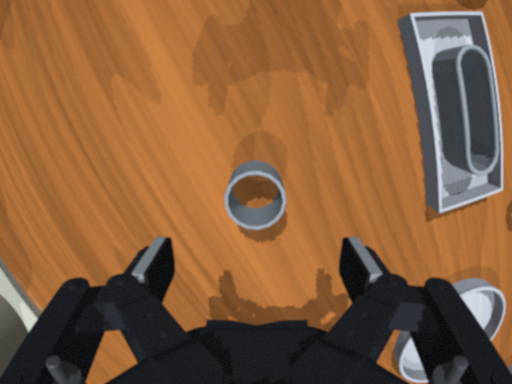

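The small ring's rim (225–286, 170–230) sits about 3 px further along tool x than predicted. I'll shift 2 mm and grasp.

Emit:
{"fn": "move_arm", "kwargs": {
  "motion": [
    [85,[0.04,0,0.4],0],
    [85,[0.04,0,0.8],0],
    [85,[0.04,0,1.2],0],
    [85,[0.04,0,1.55],0],
    [85,[0.04,0,1.75],0],
    [85,[0.04,0,1.78],0],
    [65,[0.04,0,1.78],0],
    [36,[0.04,0,1.78],0],
    [36,[0.04,0,1.78],0],
    [36,[0.04,0,1.78],0]
  ]
}}

```text
clock: 24.75
eef_pos: [0.4424, -0.0001, 0.0146]
tool_rot: [0.855, 0.519, 0.001, 0.0]
ft_force: [-1.2, 0.5, 4.4]
grip_width: 0.0445
```

Emit:
{"fn": "move_arm", "kwargs": {
  "motion": [
    [36,[0,0,0],0],
    [36,[0,0,0],0],
    [36,[0,0,-0.2],0],
    [36,[0,0,-0.5],0],
    [36,[0,0,-0.8],0],
    [36,[0,0,-1.1],0],
    [36,[0,0,-1.4],0],
    [36,[0,0,-1.6],0],
    [36,[0,0,-1.6],0],
    [36,[0,0,-1.6],0]
  ]
}}

```text
clock: 25.75
eef_pos: [0.4414, -0.0003, 0.0934]
tool_rot: [0.855, 0.519, 0.0, 0.0]
ft_force: [0.0, 0.6, -0.9]
grip_width: 0.0446
```

```bash
python3 -c "
import numpy as np;a=np.radians(62.5)
for d in(.042,-.04):print(.577+d*np.cos(a),-.3+d*np.sin(a))"; python3 plan.py 0.5964 -0.2627 0.092 -27.5
 python3 -c "
from workcell import *;import cv2
cv2.imwrite('pics/w13.png',camera('wrist')['color'][:,:,::-1])"
```

```text
0.5963934417558714 -0.2627455450065147
0.5585300554705986 -0.33548043332712885
t 25.75 pos [ 4.414e-01 -3.000e-04  9.340e-02] jaw -27.5 w 44.6 j6 2.05 F [ 0.   0.6 -0.9]
shift units [-3.227  5.171  0.029] roll 0.01 (=0.0 deg)
```

View pics/w13.png

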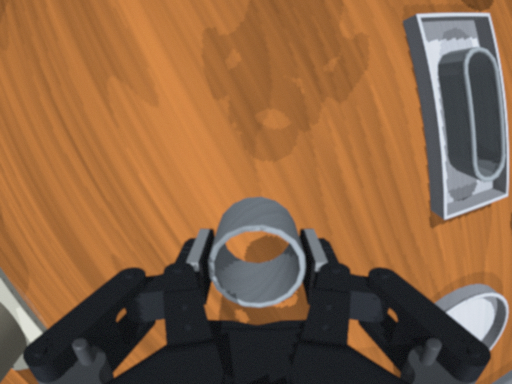

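The small ring is held at 44.6 mm and lifted. Moving to the round tin.

Emit:
{"fn": "move_arm", "kwargs": {
  "motion": [
    [36,[-0.3,0.5,0],0],
    [36,[-0.8,1.2,0],0],
    [36,[-1.3,2.0,0],0],
    [36,[-1.8,2.8,0],0],
    [36,[-2.2,3.6,0],0],
    [36,[-2.7,4.3,0],0],
    [36,[-3.0,4.8,0],0],
    [36,[-3.2,5.1,0],0],
    [36,[-3.23,5.17,0],0],
    [36,[-3.23,5.17,0],0]
  ]
}}

```text
clock: 26.8
eef_pos: [0.5956, -0.2625, 0.0918]
tool_rot: [0.855, 0.519, -0.001, -0.001]
ft_force: [-0.2, 0.9, -0.6]
grip_width: 0.0446
```

```bash
python3 plan.py 0.5964 -0.2627 0.017 -27.5; python3 -c "
from workcell import *;import cv2
cv2.imwrite('pics/w14.png',camera('wrist')['color'][:,:,::-1])
from wp import *
a=np.radians(-27.5);c,s=np.cos(a),np.sin(a)
for d in(-.083,.083):print(wproj([.577+d*c,-.3+d*s,.025]),wproj([.577-d*s,-.3+d*c,.025]))"
```

```text
t 26.80 pos [ 0.5956 -0.2625  0.0918] jaw -27.5 w 44.6 j6 1.64 F [-0.2  0.9 -0.6]
shift units [0.005 0.02  1.495] roll 0.00 (=0.0 deg)
[159.1 248.9] [258.9 327.1]
[359.3 249.1] [260.1 147.2]
```

View pics/w14.png

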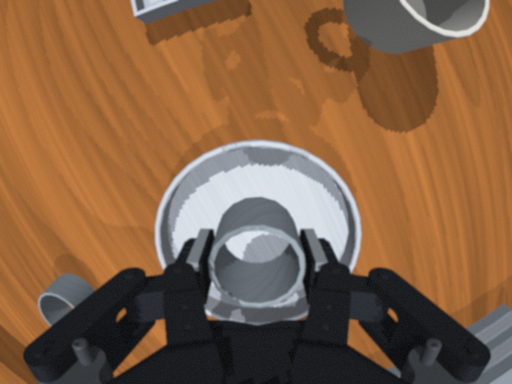

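The round tin's rim (155–361, top at row 141) lies about 4 mm further along tool x than measured. I'll nudge by 3 mm, lower and release.

Emit:
{"fn": "move_arm", "kwargs": {
  "motion": [
    [36,[0.06,0.01,0.4],0],
    [36,[0.06,0.01,0.8],0],
    [36,[0.06,0.01,1.2],0],
    [36,[0.06,0.01,1.42],0],
    [36,[0.06,0.01,1.48],0],
    [36,[0.06,0.01,1.5],0],
    [36,[0.06,0.01,1.5],0],
    [54,[0.06,0.01,1.5],0],
    [54,[0.06,0.01,1.5],0],
    [54,[0.06,0.01,1.5],0]
  ]
}}

```text
clock: 27.85
eef_pos: [0.5986, -0.2606, 0.019]
tool_rot: [0.855, 0.519, 0.0, 0.001]
ft_force: [-0.8, 0.5, 1.0]
grip_width: 0.0539
```

Emit:
{"fn": "move_arm", "kwargs": {
  "motion": [
    [54,[0,0,0],0],
    [54,[0,0,0],0],
    [54,[0,0,-0.2],0],
    [54,[0,0,-0.6],0],
    [54,[0,0,-1.1],0],
    [54,[0,0,-1.6],0],
    [54,[0,0,-1.7],0],
    [54,[0,0,-1.7],0],
    [54,[0,0,-1.7],0],
    [54,[0,0,-1.7],0]
  ]
}}

```text
clock: 28.85
eef_pos: [0.5971, -0.2598, 0.1015]
tool_rot: [0.855, 0.519, -0.001, -0.001]
ft_force: [-1.0, -0.3, 0.1]
grip_width: 0.0539
```

```bash
python3 plan.py 0.356 -0.28 0.1 -27.5; python3 -c "
from workcell import *;import cv2
cv2.imwrite('pics/w15.png',camera('wrist')['color'][:,:,::-1])"
```

```text
t 28.85 pos [ 0.5971 -0.2598  0.1015] jaw -27.5 w 53.9 j6 1.64 F [-1.  -0.3  0.1]
shift units [-2.581 -4.092  0.044] roll 0.01 (=0.0 deg)
```

View pics/w15.png

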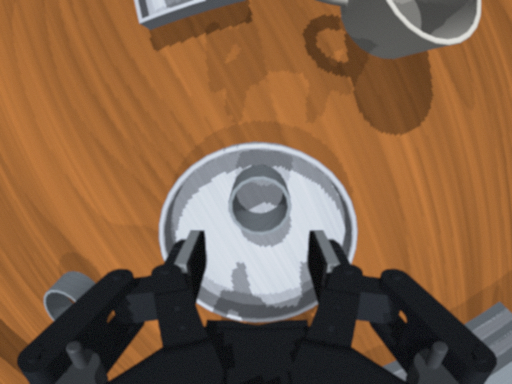

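The small ring stands in the far half of the round tin at (260,198). Now the large ring.

Emit:
{"fn": "move_arm", "kwargs": {
  "motion": [
    [60,[-0.3,-0.4,0],0],
    [70,[-0.7,-1.0,0],0],
    [85,[-1.1,-1.7,0],0],
    [85,[-1.5,-2.4,0],0],
    [85,[-1.9,-3.1,0],0],
    [85,[-2.3,-3.7,0],0],
    [85,[-2.5,-4.0,0],0],
    [85,[-2.58,-4.09,0],0],
    [85,[-2.58,-4.09,0],0],
    [85,[-2.58,-4.09,0],0]
  ]
}}

```text
clock: 29.9
eef_pos: [0.3583, -0.2808, 0.1033]
tool_rot: [0.855, 0.519, 0.0, 0.0]
ft_force: [0.8, 0.2, 0.3]
grip_width: 0.085
```

```bash
python3 plan.py 0.356 -0.28 0.0115 -27.5; python3 -c "
from workcell import *;import cv2
cv2.imwrite('pics/w16.png',camera('wrist')['color'][:,:,::-1])
from wp import *
a=np.radians(-27.5);c,s=np.cos(a),np.sin(a)
for d in(-.031,.031):print(wproj([.356+d*c,-.28+d*s,.04]),wproj([.356-d*s,-.28+d*c,.04]))"
```

```text
t 29.90 pos [ 0.3583 -0.2808  0.1033] jaw -27.4 w 85.0 j6 1.38 F [0.8 0.2 0.3]
shift units [-0.007 -0.049  1.836] roll 0.01 (=0.1 deg)
[212.5 203.5] [254.5 241.5]
[296.5 203.7] [254.5 162.2]
```

View pics/w16.png

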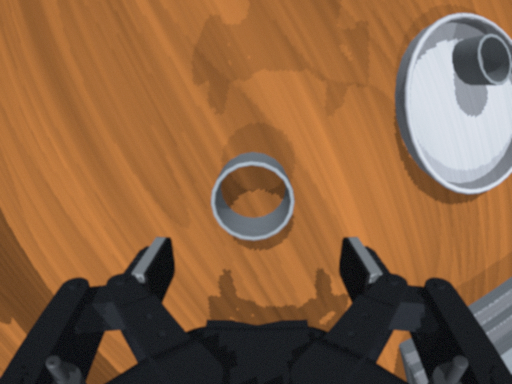

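The large ring's rim at (211–294, 162–240) matches the prediction to 2 px. Grasping with a 3 mm sideways correction.

Emit:
{"fn": "move_arm", "kwargs": {
  "motion": [
    [85,[0,-0.06,0.3],0],
    [85,[0,-0.06,0.7],0],
    [85,[0,-0.06,1.1],0],
    [85,[0,-0.06,1.5],0],
    [85,[0,-0.06,1.75],0],
    [85,[0,-0.06,1.83],0],
    [75,[0,-0.06,1.83],0],
    [52,[0,-0.06,1.83],0],
    [52,[0,-0.06,1.83],0],
    [52,[0,-0.06,1.83],0]
  ]
}}

```text
clock: 30.95
eef_pos: [0.3556, -0.2797, 0.0128]
tool_rot: [0.855, 0.519, 0.001, 0.001]
ft_force: [0.7, -0.2, 3.6]
grip_width: 0.0593
```

Emit:
{"fn": "move_arm", "kwargs": {
  "motion": [
    [52,[0,0,0],0],
    [52,[0,0,0],0],
    [52,[0,0,-0.2],0],
    [52,[0,0,-0.5],0],
    [52,[0,0,-0.8],0],
    [52,[0,0,-1.1],0],
    [52,[0,0,-1.4],0],
    [52,[0,0,-1.6],0],
    [52,[0,0,-1.6],0],
    [52,[0,0,-1.6],0]
  ]
}}

```text
clock: 31.95
eef_pos: [0.3543, -0.279, 0.0916]
tool_rot: [0.855, 0.519, -0.0, -0.0]
ft_force: [0.2, 0.6, -2.5]
grip_width: 0.0592
```

```bash
python3 plan.py 0.560 -0.3325 0.092 -27.5
```

```text
t 31.95 pos [ 0.3543 -0.279   0.0916] jaw -27.5 w 59.2 j6 1.38 F [ 0.2  0.6 -2.5]
shift units [ 0.947  4.144 -0.008] roll 0.01 (=0.0 deg)
```

Emit:
{"fn": "move_arm", "kwargs": {
  "motion": [
    [52,[0.1,0.4,0],0],
    [52,[0.25,1.0,0],0],
    [52,[0.4,1.7,0],0],
    [52,[0.55,2.4,0],0],
    [52,[0.7,3.1,0],0],
    [52,[0.85,3.7,0],0],
    [52,[0.92,4.0,0],0],
    [52,[0.95,4.14,0],0],
    [52,[0.95,4.14,0],0],
    [52,[0.95,4.14,0],0]
  ]
}}

```text
clock: 32.95
eef_pos: [0.5588, -0.3319, 0.0909]
tool_rot: [0.855, 0.519, -0.001, -0.001]
ft_force: [0.6, -0.0, -1.6]
grip_width: 0.0593
```

```bash
python3 plan.py 0.560 -0.3325 0.0155 -27.5; python3 -c "
from workcell import *;import cv2
cv2.imwrite('pics/w17.png',camera('wrist')['color'][:,:,::-1])
from wp import *
a=np.radians(-27.5);c,s=np.cos(a),np.sin(a)
for d in(-.083,.083):print(wproj([.577+d*c,-.3+d*s,.025]),wproj([.577-d*s,-.3+d*c,.025]))"
```

```text
t 32.95 pos [ 0.5588 -0.3319  0.0909] jaw -27.5 w 59.3 j6 1.51 F [ 0.6 -0.  -1.6]
shift units [1.000e-03 3.000e-02 1.508e+00] roll 0.00 (=0.0 deg)
[148.3 154.2] [259.6 256. ]
[371.1 154.6] [260.4  35.9]
```

View pics/w17.png

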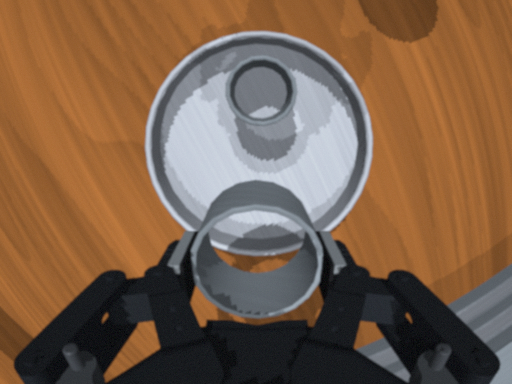

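The tin's rim spans (147–372, 31–254), with the small ring at (261,92). I'll move 4 mm inward to keep the large ring off the near wall, then lower and release.

Emit:
{"fn": "move_arm", "kwargs": {
  "motion": [
    [52,[0.08,0.02,0.3],0],
    [52,[0.08,0.02,0.7],0],
    [52,[0.08,0.02,1.1],0],
    [52,[0.08,0.02,1.4],0],
    [52,[0.08,0.02,1.48],0],
    [52,[0.08,0.02,1.52],0],
    [52,[0.08,0.02,1.52],0],
    [71,[0.08,0.02,1.52],0],
    [71,[0.08,0.02,1.52],0],
    [71,[0.08,0.02,1.52],0]
  ]
}}

```text
clock: 34.0
eef_pos: [0.5634, -0.3296, 0.0167]
tool_rot: [0.855, 0.519, 0.0, 0.001]
ft_force: [-0.3, 0.4, 0.4]
grip_width: 0.0708
```

Emit:
{"fn": "move_arm", "kwargs": {
  "motion": [
    [71,[0,0,0],0],
    [71,[0,0,0],0],
    [71,[0,0,-0.2],0],
    [71,[0,0,-0.6],0],
    [71,[0,0,-1.1],0],
    [71,[0,0,-1.6],0],
    [71,[0,0,-1.9],0],
    [71,[0,0,-1.9],0],
    [71,[0,0,-1.9],0],
    [71,[0,0,-1.9],0]
  ]
}}

```text
clock: 35.0
eef_pos: [0.5621, -0.3288, 0.1095]
tool_rot: [0.855, 0.519, -0.001, -0.001]
ft_force: [0.2, -0.2, 0.6]
grip_width: 0.0708
```

```bash
python3 plan.py 0.35 -0.1 0.25 -27.5; python3 -c "
from workcell import *;import cv2
cv2.imwrite('pics/w18.png',camera('wrist')['color'][:,:,::-1])"
```

```text
t 35.00 pos [ 0.5621 -0.3288  0.1095] jaw -27.5 w 70.8 j6 1.52 F [ 0.2 -0.2  0.6]
shift units [ 2.106 -5.88  -2.795] roll 0.01 (=0.0 deg)
```

View pics/w18.png

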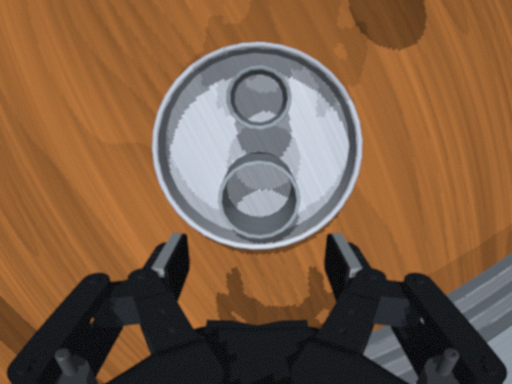

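Both rings stand apart inside the round tin. I'll move the arm up and back, clear of the cameras' view, for a final check.

Emit:
{"fn": "move_arm", "kwargs": {
  "motion": [
    [71,[0.3,-0.6,-0.5],0],
    [71,[0.6,-1.2,-1.0],0],
    [71,[0.9,-1.8,-1.5],0],
    [71,[1.2,-2.5,-1.8],0],
    [71,[1.4,-3.2,-2.1],0],
    [71,[1.6,-3.9,-2.3],0],
    [71,[1.8,-4.6,-2.5],0],
    [71,[2.0,-5.2,-2.6],0],
    [71,[2.1,-5.7,-2.7],0],
    [71,[2.1,-5.9,-2.8],0]
  ]
}}

```text
clock: 36.05
eef_pos: [0.3473, -0.0988, 0.2504]
tool_rot: [0.854, 0.52, -0.001, -0.001]
ft_force: [-0.5, -0.6, -0.4]
grip_width: 0.071
```

Run:
```python
from workcell import *
import cv2
from crop import crop
for n in("scene","top"):
    cv2.imwrite(f"pics/{n}9.png",camera(n)["color"][:,:,::-1])
crop("pics/top9.png","pics/top9c.png",80,80,330,180,2.4,20)
crop("pics/scene9.png","pics/scene9c.png",120,140,310,150,2.5,20)
```

```text
(no output)
```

View pics/top9c.png

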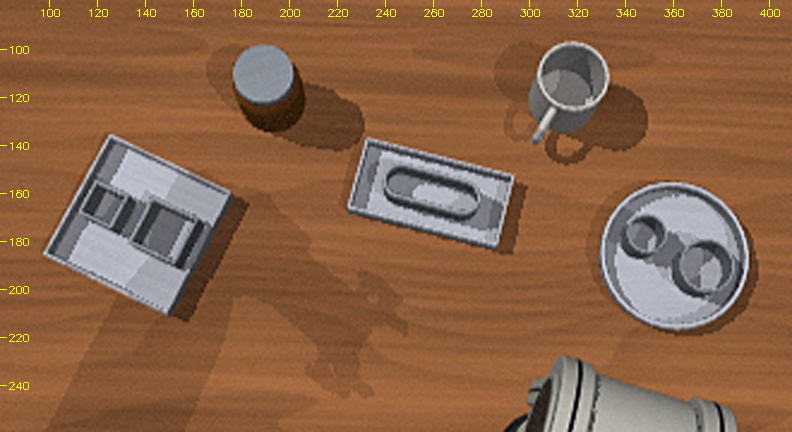

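View pics/scene9c.png

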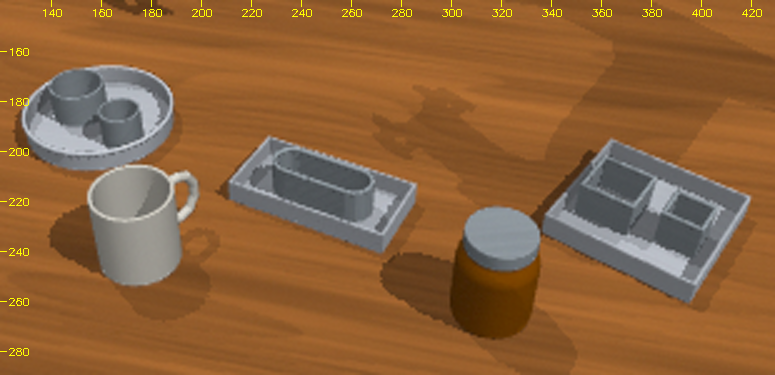

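The top view shows every cutter in its tin: squares at about (125,165) and (150,173), oblong (259,159), rings (348,178) and (373,191). The scene view shows them all upright, with mug and jar in place. Last, a two-view check of the rim heights, which should be 43 mm.

```bash
python3 - <<'E'
from geo import *
tin=dict(R=(.578,-.297),S=(.597,.3087),L=(.6415,-.0205))
for n,k,a,b in(("ob","L",(259.3,158.9),(249.1,208.1)),("rL","R",(373,191.4),(150.5,173.1)),("rS","R",(347.6,177.8),(167.3,184.3)),("sqL","S",(150.3,173.3),(366.7,213.7)),("sqS","S",(125.3,164.9),(395.9,223.3))):
    X=tri(a,b); print(n,X.round(4),"off tin %.1f mm"%(1e3*np.hypot(*(X[:2]-tin[k]))))
E
python3 - <<'E'
import cv2
from crop import crop
crop("pics/scene9.png","pics/s9a.png",325,190,110,75,7)
crop("pics/scene9.png","pics/s9b.png",122,155,170,90,4.6)
a=cv2.imread("pics/top0.png")[90:145,160:345].astype(int);b=cv2.imread("pics/top9.png")[90:145,160:345].astype(int)
d=abs(a-b).max(2); print("mug/jar area changed px",(d>40).sum())
E
```

```text
ob [ 0.6413 -0.0194  0.0394] off tin 1.2 mm
rL [ 0.561  -0.3289  0.0402] off tin 36.1 mm
rS [ 0.5968 -0.2614  0.0384] off tin 40.2 mm
sqL [0.5927 0.2736 0.0413] off tin 35.4 mm
sqS [0.6137 0.3426 0.0421] off tin 37.8 mm
mug/jar area changed px 0
```

View pics/s9a.png

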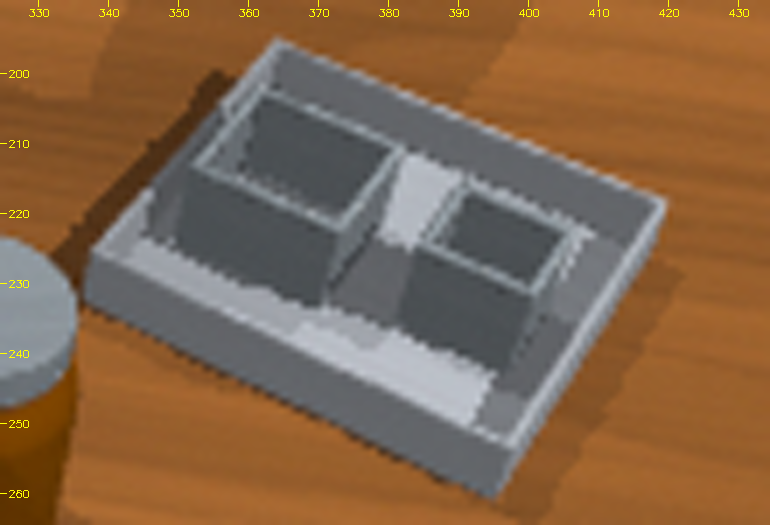

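View pics/s9b.png

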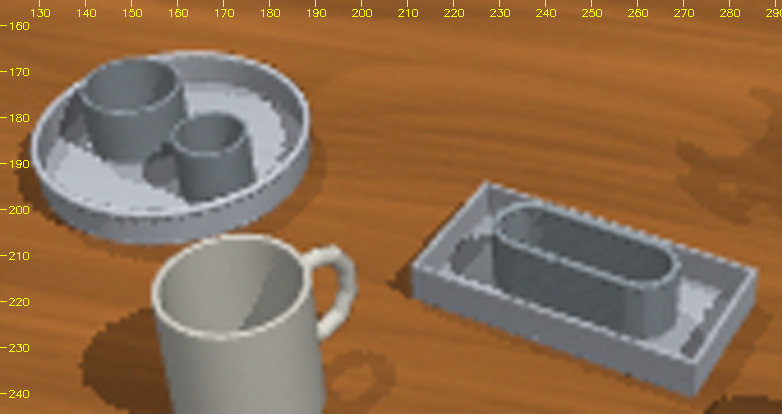

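All five stand flat on the tin floors, apart from each other and clear of the walls. Handing in.

```bash
python3 -c "
from workcell import *
print(job_done(), get_obs()['clock'])"
```

```text
the job is handed in; nothing more can be done
the job is handed in; nothing more can be done
```

All five cutters are in their tins and released, and the job was handed in at about 36 s. I gripped each one from the outside near its top and set it down on the tin's floor. The oblong is in the long tin, both squares are in the square tin, and both rings are in the round tin.

**Final checks**
- **Standing and position:** in the close views all five look upright, clear of each other and off the rims. Their centres are 1 mm (oblong), 36 and 40 mm (rings) and 35 and 38 mm (squares) from their tins' centres.
- **Mug and jar:** no pixel changed noticeably around either of them in the top view.
- **Arm:** it ended clear of everything, and the end-of-call force readings stayed at about 5 N or less.

**What disagreed**
- The two-view rim heights came out at 38–42 mm, where 43 mm was expected. That check used coarser crops than the first measurement. The tins' own rims had also read 2–6 mm low, so I put it down to measuring error.
- The wrist camera put the round tin about 4 mm and the square tin 2–3 mm from my first measurement. I shifted the later placements to allow for it.
- One carry ended 19 mm off because I used the wrong axes. I corrected it before lowering.

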